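# Turn the spice carousel to bring the salt to the front

### The arm

A 6-joint arm with a two-finger parallel gripper is mounted at the origin on a cart in front of the work surface, level with it; the furniture and walls round the work are solid. World frame = base frame: x ahead of the robot, y to its left, z up, the work surface at z = 0. Lengths are in m, angles in rad, forces in N, time in s.
With the tool pointing down it reaches from about 0.3 to 0.85 m from the base axis. Payload 5.4 kg.
Tool frame: the origin (TCP) lies midway between the tips of the shut fingers; the grasp point (between the pads) lies 19 mm behind it; z points along the fingers, y is the line along which they close (so a half turn about z gives the same grasp; the last joint's range is limited). The gripper opens to 85 mm and grips with 20 to 120 N. Pads are 22 mm wide; open, the fingers measure 114 mm over their backs; the gripper's body (76 mm by 85 mm) begins 54 mm behind the grasp point. The pads swing forward as they close: fully open they stand 13 mm farther back than shut.
Start: joints at [-1.47, 0.158, 1.597, -0, 1.386, -0.21], TCP at [0.176, -0.547, 0.231] pointing down, gripper open.
Joint ranges: [-2.91, 2.91], [-0.94, 2.29], [0.18, 2.7], [-1.29, 4.43], [0.17, 2.64], [-3, 3]. Speed limits (rad/s): [2.57, 2.57, 3.14, 3.14, 3.14, 3.14].

### API

Orientations are given as a rotation vector (axis times angle).
In Python, from rig import ctrl gives the robot as it stands. The module is installed in compiled form; this text tells all that it offers.
- The arm moves only by the shell command python3 -m pendant 'ROWS' [FORCE]. ROWS is JSON, one flat list of numbers, 5 for each row, row after row: the closure in counts, from 0 (fully open) to 255 (shut), then the shift along the world's x, y, z in mm, then the turn about the world's z in units of 10 degrees (1.0 is 10 degrees). In form: [grip, dx, dy, dz, spin, grip, dx, dy, dz, spin, ...]. A call has 1 to 8 rows; each row is the pose to reach, as a shift and turn from the pose commanded when the call began; what a row does not reach only later rows make up. A row lasts 1/8 s, in which the tool goes at most 62.5 mm and 10.7 degrees, less where a joint would pass 70% of its speed; a pose out of reach is approached as far as the arm can. A call with a gripper value outside its range is refused whole. The fingers move at their own pace and stop on an object; FORCE is the grip in N (left out, the last holds). Time passes only in rows, so rows that repeat a pose let the fingers close. It gives the time, the measured TCP pose, the force, the opening and the grip force at its end, in the units of the state.
- ctrl.state(): the state, without advancing time (a new reading comes with each control period).
- ctrl.capture(name): name is "scene" or "top" or "wrist"; returns a dict with "color" (480x640x3 uint8, red, green, blue), "K" (3x3 intrinsics, pixels), "eye" and "orientation" of the camera in the world. Camera axes: x right, y down, z forward; pixel columns grow to the right and rows downward; lengths in m; the calibration is good to about 2 mm. A picture is of the moment at which its call begins. There is no depth.
- ctrl.sign_off(): hands the job in; it is judged then, once.
Trained networks look in the newest picture that a camera, given by its name, has taken for a name from the list of things; names that differ only in an ending like _2 or _b are one class to them, and where a whole thing is asked for, a point or a joint stands for the part that bears it (a point fixed in the world has none). Each returns a list of dicts, best first, with "conf" (0 to 1); they miss things now and then, are a little off and sometimes report something else, mostly with a low value. They report only what shows in the picture. A call takes as long as a camera call. They do not tell look-alikes from the thing itself.
- ctrl.boxes_of(camera, name): "box" ([left, top, right, bottom] as shares, 0 to 1, of the picture: columns of its width, rows of its height, round what is visible of it).
- ctrl.regions_of(camera, name): "mask" (480x640 bool, what is visible of it) and "box" ([left, top, right, bottom] as shares, 0 to 1, of the picture: columns of its width, rows of its height, round what is visible of it).
- ctrl.mark_of(camera, name): "centre" ([column, row] as shares, 0 to 1, of the picture: columns of its width, rows of its height: a listed point, or the origin of a listed thing).
The state is a dict: "time_s": time; "qpos": joint angles; "joint_vel": joint speeds; "joint_torque": joint torques, N m; "tcp_pos": TCP position; "orientation": TCP orientation; "force": force on the tool from outside, world axes, zero at the start; "torque": the same for the moment, N m; "width": finger opening in m; "finger_force": force on a finger pad.
Only numpy, scipy, OpenCV 4.12 (cv2) and the standard library are available. Lean on these libraries where they do the work, as an engineer would, in place of code of your own. Each camera call takes 0.05 s, during which the arm holds its last target. There are 200 camera calls.

### The job

Turn the spice carousel by gently pushing the finger posts on its rim, without gripping or lifting anything, until the salt shaker (the one with the domed cap) stands at the front, in line with the nose of the fixed foot. Do not touch the shaker, jars or tub standing on it or tip them, and leave the other things on the worktop where they are. Let the carousel come to rest and draw the hand clear.

Things in the scene. Friction and masses are not known exactly. Their poses are not given: they have to be found in the camera images.
- foot: the fixed foot under the carousel: dark wooden disc 110 mm across, 8 mm thick, with a flat nose 6 mm thick and 22 mm wide running out along its -x axis to 133 mm from the centre, seen past the edge of the board. Origin at the centre of its underside on the worktop, on the carousel's axis; its -x axis is the direction of the nose (towards the robot, up to 20 degrees to either side); z up
- pointer (a point): the middle of the round end (36 mm across) of the foot's nose, on its upper face, 115 mm from the carousel's axis and 6 mm above the worktop
- axis (a point): the carousel's vertical turning axis, at the upper face of the board, 28 mm above the worktop. The board is pale wood, 180 mm across and 10 mm thick (z 18 to 28 mm); it carries four standing things 90 degrees apart, each midway between two posts. A tall oven stands close to its right and behind-right: there is room for the hand on the near and left sides (it stands beside an open sink)
- carousel (a joint): turn of the carousel since the start, rad, positive anticlockwise from above; turns without end stop either way with light friction (about 1 N at a post) and stays where it is left
- post_0 (a point): the top of one of the four upright wooden finger posts on the rim, 131 mm above the worktop, 100 mm from the axis, 90 degrees apart (numbered anticlockwise); each stands on a 32 mm wide round ear of the board (it reaches 116 mm from the axis) and is 12 mm thick with a 17 mm ball on top (the straight shaft runs from 28 to 115 mm above the worktop). A finger tip 90 mm above the worktop pushes the shaft well and leaves a gripper's body above the jars
- post_1 (a point): the top of one of the four upright wooden finger posts on the rim, 131 mm above the worktop, 100 mm from the axis, 90 degrees apart (numbered anticlockwise); each stands on a 32 mm wide round ear of the board (it reaches 116 mm from the axis) and is 12 mm thick with a 17 mm ball on top (the straight shaft runs from 28 to 115 mm above the worktop). A finger tip 90 mm above the worktop pushes the shaft well and leaves a gripper's body above the jars
- post_2 (a point): the top of one of the four upright wooden finger posts on the rim, 131 mm above the worktop, 100 mm from the axis, 90 degrees apart (numbered anticlockwise); each stands on a 32 mm wide round ear of the board (it reaches 116 mm from the axis) and is 12 mm thick with a 17 mm ball on top (the straight shaft runs from 28 to 115 mm above the worktop). A finger tip 90 mm above the worktop pushes the shaft well and leaves a gripper's body above the jars
- post_3 (a point): the top of one of the four upright wooden finger posts on the rim, 131 mm above the worktop, 100 mm from the axis, 90 degrees apart (numbered anticlockwise); each stands on a 32 mm wide round ear of the board (it reaches 116 mm from the axis) and is 12 mm thick with a 17 mm ball on top (the straight shaft runs from 28 to 115 mm above the worktop). A finger tip 90 mm above the worktop pushes the shaft well and leaves a gripper's body above the jars
- shaker_mid (a point): the salt shaker: 44 mm across, 90 mm tall, glass body with a rounded domed cap narrower than the body (35 mm). Point at its centre, 45 mm above the board. Upright; its centre stands 55 mm from the carousel's axis. 
- jar_a_mid (a point): spice jar with flat broad screw lid, 45 mm across, 100 mm tall. Point at its centre, 50 mm above the board. Upright; its centre stands 55 mm from the carousel's axis. 
- jar_b_mid (a point): spice jar with flat broad screw lid, 45 mm across, 97 mm tall. Point at its centre, 49 mm above the board. Upright; its centre stands 55 mm from the carousel's axis. 
- tub_mid (a point): low round tub with a flat lid, 65 mm across, 29 mm tall. Point at its centre, 15 mm above the board. Upright; its centre stands 55 mm from the carousel's axis. 
- shaker: the same salt shaker; origin at the centre of its underside, z up
- jar_a: the same taller spice jar; origin at the centre of its underside, z up
- jar_b: the same shorter spice jar; origin at the centre of its underside, z up
- tub: the same tub; origin at the centre of its underside, z up
- teaspoon: a loose teaspoon lying on the worktop, 132 x 28 x 11 mm, left of the carousel; origin under its middle
- candle: a loose tea light, 38 mm across, 15 mm tall, left of the carousel; origin at the centre of its underside
- mug: a loose mug, 92 x 132 x 100 mm, on the worktop beyond the sink's left side; origin at the centre of its underside
- clip_tin: a loose big tin, 117 x 108 x 158 mm, at the left front of the worktop; origin at the centre of its underside
Mind the look-alikes: they are no part of the job. What is shaped like the shaker but red is not meant.

How it is judged:
By the outcome, as a careful person would: the job done as asked, in the order asked, and still so for the second after the job is handed in, with the robot touching nothing.
It also fails if it takes over 72 s, if anything falls off the work surface, if the arm or the gripper's body presses on something with over 40 N, if the wrist force passes 120 N, or if a joint passes its speed limit or range.

## Working session

There is one attempt and no reset: what is moved stays moved. The work goes in short steps, Python scripts to look and compute and a shell command to move; the robot and the scene stay as the last step left them, time stands still between calls to the robot, and variables do not carry over. Pictures are saved under pics/ and viewed, at most 10 in all, crops included, and the job is handed in when it is done.

```bash
mkdir -p pics; cat > h.py <<'E'
import numpy as np,cv2
from rig import ctrl
from scipy.spatial.transform import Rotation as R
def cap(n,f=None):
    c=ctrl.capture(n)
    if f: cv2.imwrite('pics/'+f,c['color'][:,:,::-1])
    return c
def rot(o):
    o=np.array(o,float)
    return o if o.shape==(3,3) else R.from_rotvec(o).as_matrix()
def toz(c,uv,z):
    d=rot(c['orientation'])@np.linalg.inv(c['K'])@np.array([uv[0],uv[1],1.])
    e=np.array(c['eye']); return e+d*(z-e[2])/d[2]
def proj(c,p):
    q=np.array(c['K'])@(rot(c['orientation']).T@(np.array(p)-c['eye'])); return q[:2]/q[2]
E
python3 - <<'E'
from h import *
H={'foot':0,'pointer':.006,'axis':.028,'post_0':.131,'shaker_mid':.073,'jar_a_mid':.078,'tub_mid':.043,'teaspoon':0,'candle':0,'mug':0,'clip_tin':0}
for cam in ['top','scene']:
    c=cap(cam,cam+'0.png'); print(cam,np.round(c['eye'],3),np.round(c['orientation'],3).tolist())
    for n,z in H.items():
        for m in ctrl.mark_of(cam,n)[:5]:
            uv=np.array(m['centre'])*[640,480]; print(n,round(m['conf'],2),uv.round(),toz(c,uv,z)[:2].round(3))
print(ctrl.state())
E
```

```text
top [0.571 0.032 1.367] [-2.225, 2.177, -0.049]
foot 0.17 [389. 241.] [ 0.627 -0.137]
pointer 0.64 [418. 295.] [ 0.493 -0.211]
pointer 0.26 [199. 288.] [0.5   0.334]
axis 0.88 [412. 250.] [ 0.604 -0.19 ]
axis 0.58 [432. 260.] [ 0.582 -0.24 ]
post_0 0.84 [375. 264.] [ 0.57 -0.09]
post_0 0.83 [431. 289.] [ 0.515 -0.217]
post_0 0.82 [457. 237.] [ 0.635 -0.276]
post_0 0.8 [407. 204.] [ 0.708 -0.16 ]
shaker_mid 0.65 [434. 259.] [ 0.585 -0.236]
jar_a_mid 0.76 [425. 227.] [ 0.658 -0.212]
tub_mid 0.71 [398. 271.] [ 0.553 -0.156]
teaspoon 0.77 [289. 306.] [0.461 0.11 ]
candle 0.51 [315. 298.] [0.48  0.046]
mug 0.77 [214. 228.] [0.651 0.303]
clip_tin 0.71 [319. 300.] [0.476 0.036]
clip_tin 0.64 [196. 291.] [0.493 0.342]
scene [0.054 0.587 0.826] [-1.005, 2.408, -1.05]
pointer 0.77 [450. 253.] [ 0.49  -0.202]
axis 0.77 [407. 229.] [ 0.591 -0.176]
axis 0.28 [385. 322.] [0.452 0.06 ]
post_0 0.93 [391. 217.] [ 0.57  -0.083]
post_0 0.66 [369. 178.] [ 0.69  -0.152]
post_0 0.63 [457. 201.] [ 0.505 -0.219]
post_0 0.59 [427. 164.] [ 0.633 -0.282]
shaker_mid 0.83 [429. 204.] [ 0.581 -0.234]
shaker_mid 0
[... 247 characters left out ...]
 409.] [0.492 0.336]
{'time_s': 1.2, 'qpos': array([-1.47007483e+00,  1.58395051e-01,  1.59699449e+00, -1.92793574e-05,
        1.38618957e+00, -2.10102339e-01]), 'joint_vel': array([-0.00049607,  0.00097888,  0.00138788,  0.00107909,  0.00105993,
        0.00016324]), 'joint_torque': array([ 2.01873104e-04, -3.96005380e+01, -3.31703889e+01, -1.30462113e-04,
        7.22661061e-04, -1.09661016e-05]), 'tcp_pos': array([ 0.17583153, -0.54744387,  0.23130469]), 'orientation': array([ 3.10371652e+00,  4.86281472e-01, -3.08879748e-05]), 'force': array([0.95670857, 1.00140089, 0.01601193]), 'torque': array([ 0.0010075 , -0.05161904,  0.01473885]), 'finger_force': 0.0, 'width': 0.08528668478860583}
```

View pics/top0.png

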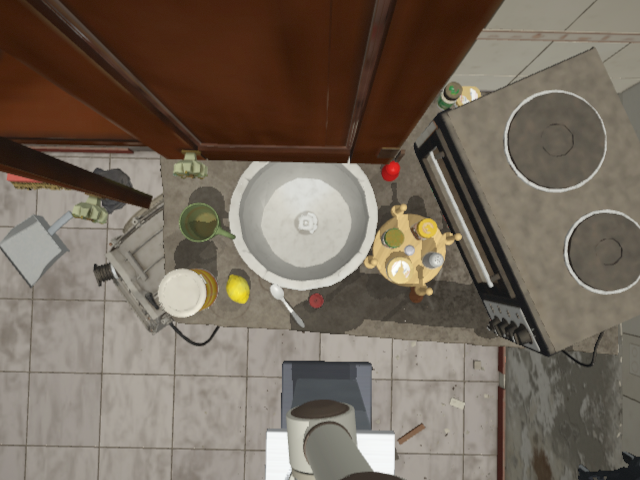

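View pics/scene0.png

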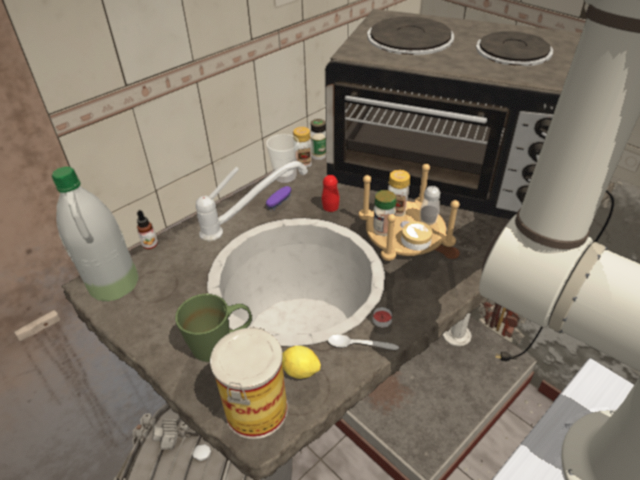

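The carousel axis is near (0.603, -0.185), and the nose points along about 191°. The shaker (grey domed cap, top view about (434,260)) is at about 243°, and the near post (431,289) is at about 198°. So the carousel needs about 52° clockwise. I'll push the near post from its right side with shut fingers, approaching from the front.

```bash
python3 -m pendant '[255,20,60,0,0, 255,40,115,0,0, 255,60,170,0,0, 255,80,230,0,0, 255,94,287,0,0, 255,94,287,0,0]' 20
python3 -m pendant '[255,50,2,0,0, 255,100,3,0,0, 255,150,5,-20,0, 255,180,5,-60,0, 255,180,5,-110,0, 255,180,5,-140,0, 255,180,5,-140,0, 255,180,5,-140,0]'
python3 - <<'E'
from h import *
S=[]
for cam in ['top','scene','wrist']:
    c=cap(cam,cam+'1.png')
    for n,z in {'pointer':.006,'axis':.028,'post_0':.131,'shaker_mid':.073}.items():
        for m in ctrl.mark_of(cam,n)[:4]:
            uv=np.array(m['centre'])*[640,480]; print(cam,n,round(m['conf'],2),uv.round(),toz(c,uv,z)[:2].round(3))
E
```

```text
time_s: 1.95
tcp_pos: [0.2706, -0.2576, 0.2312]
orientation: [3.102, 0.493, 0.001]
force: [-0.2, -1.0, -0.5]
width: 0.0002
finger_force: 0.0
time_s: 2.95
tcp_pos: [0.4506, -0.2568, 0.0928]
orientation: [3.102, 0.485, 0.002]
force: [0.3, -1.5, 0.5]
width: 0.0002
finger_force: 0.0
top pointer 0.68 [416. 295.] [ 0.495 -0.207]
top pointer 0.59 [399. 271.] [ 0.552 -0.162]
top axis 0.95 [409. 249.] [ 0.607 -0.184]
top axis 0.68 [414. 296.] [ 0.493 -0.197]
top post_0 0.75 [431. 293.] [ 0.508 -0.217]
top post_0 0.65 [457. 237.] [ 0.634 -0.276]
top post_0 0.64 [373. 260.] [ 0.577 -0.085]
top post_0 0.64 [403. 208.] [ 0.698 -0.152]
top shaker_mid 0.76 [435. 260.] [ 0.582 -0.238]
top shaker_mid 0.65 [394. 170.] [ 0.793 -0.138]
scene pointer 0.59 [452. 252.] [ 0.488 -0.208]
scene axis 0.63 [408. 230.] [ 0.589 -0.175]
scene post_0 0.84 [392. 216.] [ 0.57  -0.088]
scene post_0 0.83 [455. 200.] [ 0.511 -0.218]
scene post_0 0.82 [429. 164.] [ 0.63  -0.285]
scene post_0 0.65 [369. 179.] [ 0.688 -0.148]
scene shaker_mid 0.77 [431. 203.] [ 0.581 -0.239]
scene shaker_mid 0.68 [329. 190.] [ 0.777 -0.115]
scene shaker_mid 0.53 [451. 253.] [ 0.453 -0.138]
scene shaker_mid 0.34 [425. 218.] [ 0.557 -0.188]
wrist pointer 0.58 [261. 164.] [ 0.489 -0.205]
wrist post_0 0.92 [240. 134.] [ 0.507 -0.214]
wrist post_0 0.47 [186.   1.] [ 0.534 -0.193]
wrist shaker_mid 0.15 [188.   3.] [ 0.547 -0.17 ]
```

```bash
python3 -m pendant '[255,22,2,0,0, 255,44,5,0,0, 255,64,8,0,0, 255,64,8,0,0]'
python3 - <<'E'
from h import *
p=ctrl.state()['tcp_pos'];print(p)
for a in [198.3,193,188,183,178,173,168,163,158,153,149,147,145.6]:
    t=np.radians(a);er=np.array([np.cos(t),np.sin(t)]);tt=np.array([np.sin(t),-np.cos(t)])
    q=np.array([.603,-.185])+.103*er-.0205*tt
    print(a,((q-p[:2])*1000).round(1),round((a-198.3)/10,2))
E
```

```text
time_s: 4.2
tcp_pos: [0.5146, -0.2473, 0.0913]
orientation: [3.103, 0.488, 0.0]
force: [-1.0, 0.1, -0.7]
width: 0.0004
finger_force: 0.0
[ 0.51459093 -0.24727837  0.09130454]
198.3 [-2.9 10.5] 0.0
193 [-7.3 19.1] -0.53
188 [-10.7  27.6] -1.03
183 [-13.4  36.4] -1.53
178 [-15.2  45.4] -2.03
173 [-16.3  54.5] -2.53
168 [-16.6  63.6] -3.03
163 [-16.1  72.8] -3.53
158 [-14.8  81.9] -4.03
153 [-12.7  90.8] -4.53
149 [-10.4  97.8] -4.93
147 [ -9.1 101.2] -5.13
145.6 [ -8.2 103.6] -5.27
```

```bash
python3 -m pendant '[255,-2,6,0,0, 255,-3,10,0,0, 255,-5,15,0,-0.3, 255,-7,19,0,-0.5, 255,-9,23,0,-0.8, 255,-11,28,0,-1.0, 255,-12,32,0,-1.3, 255,-13,36,0,-1.5]'
python3 -m pendant '[255,-1,4.5,0,-0.25, 255,-2,9,0,-0.5, 255,-2.5,13.5,0,-0.75, 255,-3,18,0,-1, 255,-3,22.5,0,-1.25, 255,-3,27,0,-1.5, 255,-3,31,0,-1.75, 255,-3,34,0,-1.9]'
cat > m.py <<'E'
from h import *
import sys
A=np.array([.603,-.185])
for cam in ['top','scene']:
    c=cap(cam,f'{cam}_{sys.argv[1]}.png')
    for n,z in {'pointer':.006,'post_0':.131,'shaker_mid':.073,'jar_a_mid':.078,'tub_mid':.043}.items():
        for m in ctrl.mark_of(cam,n)[:5]:
            uv=np.array(m['centre'])*[640,480];q=toz(c,uv,z)[:2];d=q-A
            if np.hypot(*d)<.14: print(cam,n,round(m['conf'],2),uv.round(),q.round(3),'r',np.hypot(*d).round(3),'ang',(np.degrees(np.arctan2(d[1],d[0]))%360).round(1))
E
python3 m.py 2
```

```text
time_s: 5.2
tcp_pos: [0.5, -0.2114, 0.0914]
orientation: [3.14, 0.074, -0.001]
force: [-1.3, -1.2, -0.2]
width: 0.0002
finger_force: 0.6
time_s: 6.2
tcp_pos: [0.4971, -0.1773, 0.0912]
orientation: [3.11, -0.444, -0.001]
force: [-1.4, -0.9, 0.6]
width: 0.0001
finger_force: 0.6
top post_0 0.98 [374. 237.] [ 0.63  -0.088] r 0.101 ang 74.7
top post_0 0.87 [458. 262.] [ 0.578 -0.278] r 0.096 ang 254.6
top post_0 0.86 [404. 289.] [ 0.515 -0.157] r 0.093 ang 162.5
top post_0 0.61 [430. 208.] [ 0.698 -0.213] r 0.099 ang 343.8
top shaker_mid 0.75 [425. 269.] [ 0.56  -0.215] r 0.053 ang 214.7
top jar_a_mid 0.82 [433. 237.] [ 0.636 -0.232] r 0.058 ang 305.3
scene pointer 0.61 [453. 250.] [ 0.489 -0.212] r 0.117 ang 193.6
scene pointer 0.42 [426. 226.] [ 0.583 -0.236] r 0.055 ang 248.8
scene post_0 0.75 [373. 206.] [ 0.618 -0.085] r 0.101 ang 81.6
scene post_0 0.72 [436. 210.] [ 0.519 -0.165] r 0.087 ang 167.0
scene shaker_mid 0.71 [429. 212.] [ 0.563 -0.209] r 0.047 ang 211.5
scene jar_a_mid 0.68 [411. 196.] [ 0.625 -0.222] r 0.043 ang 300.8
```

View pics/scene_2.png

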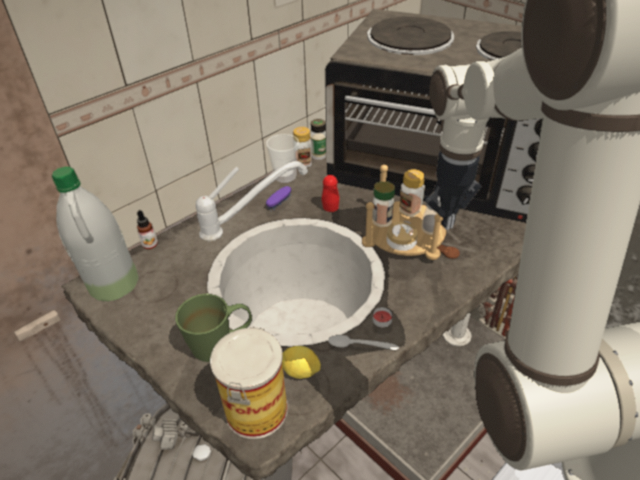

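```bash
python3 -m pendant '[255,0.5,4,0,-0.2, 255,1,8,0,-0.4, 255,2,12,0,-0.6, 255,3,16,0,-0.8, 255,4,20,0,-1.0, 255,5,23,0,-1.2, 255,6,25,0,-1.3, 255,6,26,0,-1.4]'
python3 -m pendant '[255,0,0,0,0, 255,0,-3,0,0, 255,-15,-15,0,0, 255,-40,-30,0,0, 255,-80,-40,0,0, 255,-120,-40,0,0, 255,-120,-40,0,0, 255,-120,-40,0,0]'
python3 m.py 3
python3 -c "
import cv2
a=cv2.imread('pics/top_3.png')[190:320,350:480];cv2.imwrite('pics/c3.png',cv2.resize(a,(585,585),interpolation=cv2.INTER_CUBIC))"
```

```text
time_s: 7.8
tcp_pos: [0.5037, -0.1515, 0.0912]
orientation: [3.033, -0.819, -0.0]
force: [-0.2, -0.7, 0.3]
width: -0.0003
finger_force: 0.5
time_s: 8.8
tcp_pos: [0.384, -0.1922, 0.0917]
orientation: [3.032, -0.819, 0.002]
force: [-0.6, -0.2, -0.3]
width: -0.0001
finger_force: 0.0
top pointer 0.46 [419. 298.] [ 0.486 -0.213] r 0.12 ang 193.7
top post_0 0.95 [455. 272.] [ 0.555 -0.271] r 0.098 ang 240.9
top post_0 0.89 [397. 288.] [ 0.517 -0.142] r 0.097 ang 153.4
top post_0 0.75 [439. 209.] [ 0.698 -0.233] r 0.106 ang 333.4
top post_0 0.69 [379. 225.] [ 0.658 -0.098] r 0.103 ang 57.5
top shaker_mid 0.67 [386. 258.] [ 0.585 -0.121] r 0.067 ang 105.7
top shaker_mid 0.61 [417. 270.] [ 0.557 -0.195] r 0.047 ang 192.3
top jar_a_mid 0.58 [436. 243.] [ 0.622 -0.238] r 0.056 ang 289.6
top tub_mid 0.75 [386. 253.] [ 0.595 -0.124] r 0.061 ang 97.2
scene pointer 0.46 [454. 251.] [ 0.487 -0.212] r 0.119 ang 193.0
scene post_0 0.94 [426. 218.] [ 0.516 -0.13 ] r 0.103 ang 147.4
scene post_0 0.9 [450. 181.] [ 0.559 -0.266] r 0.093 ang 241.6
scene post_0 0.84 [365. 194.] [ 0.656 -0.102] r 0.099 ang 57.3
scene post_0 0.83 [394. 164.] [ 0.685 -0.23 ] r 0.094 ang 331.4
scene shaker_mid 0.92 [428. 217.] [ 0.555 -0.197] r 0.05 ang 193.4
scene jar_a_mid 0.82 [420. 195.] [ 0.612 -0.24 ] r 0.055 ang 279.0
scene jar_a_mid 0.49 [387. 201.] [ 0.651 -0.171] r 0.05 ang 15.8
scene tub_mid 0.7 [394. 231.] [ 0.598 -0.136] r 0.049 ang 96.4
```

View pics/c3.png

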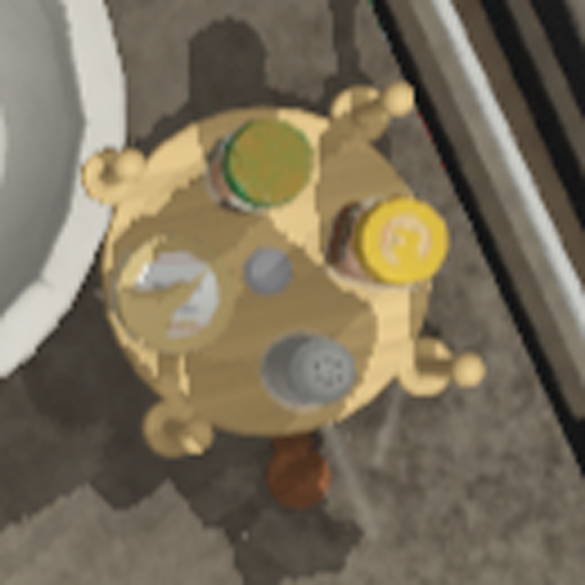

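The top crop shows the nose end at about (416,294) and the shaker just right of the line from axis to nose. The four ball tops are clear, so I'll compute the angle exactly from them.

```bash
cat > f.py <<'E'
from h import *
import sys
from scipy.optimize import least_squares
def ball(n):
    out=[]
    for cam in ['top','scene']:
        for k in range(3):
            c=cap(cam,f'{cam}_{n}.png')
            for nm,z in [('post_0',.131),('pointer',.006)]:
                for m in ctrl.mark_of(cam,nm)[:5]:
                    q=toz(c,np.array(m['centre'])*[640,480],z)[:2]
                    r=np.hypot(*(q-[.603,-.185]))
                    if (.08<r<.13) and m['conf']>.3: out.append((cam,nm,*q))
    return out
o=ball(sys.argv[1])
for cam in ['top','scene']:
    P=np.array([x[2:] for x in o if x[0]==cam and x[1]=='post_0'])
    N=np.array([x[2:] for x in o if x[0]==cam and x[1]=='pointer'])
    def model(v,P=P):
        a=np.arctan2(P[:,1]-v[1],P[:,0]-v[0]); k=np.round((a-v[2])/(np.pi/2))
        t=v[2]+k*np.pi/2
        return np.r_[P[:,0]-v[0]-.1*np.cos(t),P[:,1]-v[1]-.1*np.sin(t)]
    s=least_squares(model,[.603,-.185,np.radians(150)],loss='soft_l1',f_scale=.004)
    v=s.x;print(cam,len(P),'axis',v[:2].round(4),'post',np.degrees(v[2]).round(1),'shaker',np.degrees(v[2]).round(1)+45)
    if len(N):
        nm=np.median(N,0);d=nm-v[:2];print(' nose',nm.round(4),np.hypot(*d).round(3),np.degrees(np.arctan2(d[1],d[0]))%360)
# colour blob of the nose end
for cam,roi in [('top',(400,282,435,310)),('scene',(435,238,475,262))]:
    im=cv2.imread(f'pics/{cam}_{sys.argv[1]}.png').astype(int);l,t,r,b=roi;x=im[t:b,l:r]
    m=(x[...,2]-x[...,0]>45)&(x[...,2]-x[...,1]>25)
    ys,xs=np.nonzero(m); print(cam,'blob',len(xs),xs.min()+l,xs.max()+l,ys.min()+t,ys.max()+t)
    c=ctrl.capture(cam);
    # bottom-centre circle fit: end of nose
    q=toz(c,((xs.min()+xs.max())/2+l,ys.max()+t),.006);print(' end pt',q[:2].round(4))
    print(' centroid',toz(c,(xs.mean()+l,ys.mean()+t),.006)[:2].round(4))
E
python3 f.py 4
python3 -c "
import cv2
a=cv2.imread('pics/scene_4.png')[150:270,350:480];cv2.imwrite('pics/c4.png',cv2.resize(a,(585,540),interpolation=cv2.INTER_CUBIC))"
```

```text
top 11 axis [ 0.605  -0.1871] post 150.3 shaker 195.3
 nose [ 0.4907 -0.2026] 0.115 187.72571348383659
scene 12 axis [ 0.6009 -0.1813] post 149.7 shaker 194.7
 nose [ 0.4871 -0.2064] 0.117 192.4405741667204
top blob 129 410 423 286 301
 end pt [ 0.4793 -0.2073]
 centroid [ 0.4931 -0.2056]
scene blob 57 437 458 238 256
 end pt [ 0.4874 -0.1891]
 centroid [ 0.5002 -0.2149]
```

View pics/c4.png

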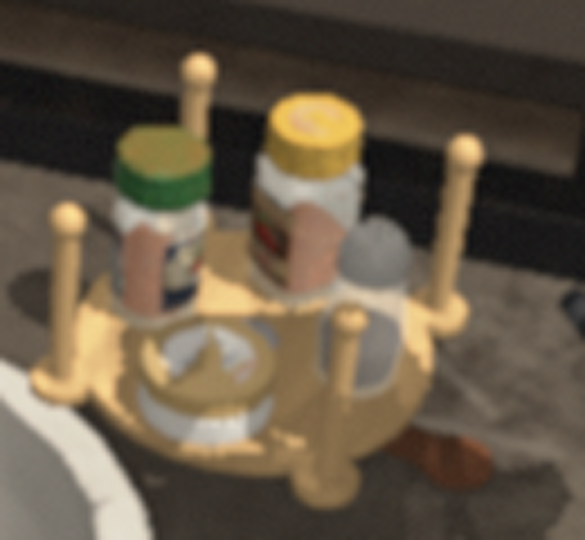

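Posts are at 150°, so the shaker is at about 195°. The nose estimates scatter between 188° and 192°, so I'll lift the hand for a closer wrist view.

```bash
python3 -m pendant '[255,0,0,60,0, 255,0,0,120,0, 255,20,0,180,0, 255,50,0,210,0, 255,80,0,210,0, 255,80,0,210,0, 255,80,0,210,0]'
python3 - <<'E'
from h import *
c=cap('wrist','w5.png'); print(c['eye'],c['orientation'],proj(c,[.604,-.185,.028]),proj(c,[.491,-.206,.006]))
for n,z in {'pointer':.006,'axis':.028,'post_0':.131,'shaker_mid':.073}.items():
    for m in ctrl.mark_of('wrist',n)[:4]:
        uv=np.array(m['centre'])*[640,480]; print(n,round(m['conf'],2),uv.round(1),toz(c,uv,z)[:2].round(4))
E
```

```text
time_s: 11.28
tcp_pos: [0.4632, -0.1912, 0.3007]
orientation: [-3.033, 0.818, 0.003]
force: [0.1, 0.1, 0.8]
width: -0.0004
finger_force: 0.0
[ 0.51874077 -0.22455668  0.44340437] [ 1.48949987 -2.59225153 -0.34534965] [246.17401722  92.11778109] [315.47659408 171.93009257]
pointer 0.9 [316.4 173.1] [ 0.4892 -0.2063]
axis 0.82 [244.9  94.8] [ 0.6024 -0.1823]
post_0 0.83 [233. 204.] [ 0.5115 -0.1342]
post_0 0.83 [347.2  76.3] [ 0.5517 -0.2719]
shaker_mid 0.71 [278.  130.7] [ 0.5489 -0.197 ]
```

View pics/w5.png

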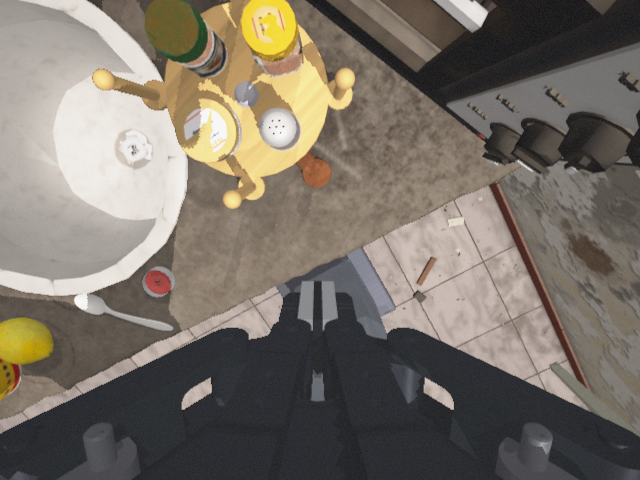

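Nose is at about 191.8° in the wrist view (nose end at pixel (317,173)) and the shaker is about 4.4° anticlockwise of it. I'll nudge that much more along the reversed path.

```bash
python3 -m pendant '[255,-40,0,-30,0, 255,-80,0,-60,0, 255,-80,0,-120,0, 255,-80,0,-180,0, 255,-80,0,-210,0, 255,-80,0,-210,0, 255,-80,0,-210,0]'
python3 -m pendant '[255,40,0,0,0, 255,80,10,0,0, 255,105,25,0,0, 255,117,34,0,0, 255,119,35,0,0, 255,119,35,0,0]'
```

```text
time_s: 12.4
tcp_pos: [0.3847, -0.1923, 0.0929]
orientation: [3.032, -0.818, 0.004]
force: [-0.5, 0.2, 0.1]
width: -0.0
finger_force: 0.0
time_s: 13.15
tcp_pos: [0.5024, -0.1568, 0.0917]
orientation: [3.033, -0.818, 0.0]
force: [-1.1, -0.6, -0.3]
width: -0.0004
finger_force: 0.0
```

Target TCP is (0.5064, -0.1439), a shift of (+4, +13), pushed slowly.

```bash
python3 -m pendant '[255,1,3,0,0, 255,1.5,5.5,0,-0.1, 255,2,7.5,0,-0.2, 255,2.5,9.5,0,-0.3, 255,3.5,11.5,0,-0.4, 255,4,12.5,0,-0.4, 255,4,13,0,-0.4, 255,4,13,0,-0.4]'
python3 -m pendant '[255,0,-3,0,0, 255,-15,-15,0,0, 255,-40,-30,0,0, 255,-80,-40,0,0, 255,-120,-45,0,0, 255,-120,-45,60,0, 255,-120,-45,120,0, 255,-120,-45,150,0]'
python3 -m pendant '[255,20,0,30,0, 255,60,-2,60,0, 255,80,-2,60,0, 255,80,-2,60,0, 255,80,-2,60,0]'
cat >> h.py <<'E'
E
python3 - <<'E'
from h import *
A=np.array([.6,-.183])
for k in range(3):
    c=cap('wrist','w6.png')
    for n,z in {'pointer':.006,'axis':.028,'post_0':.131,'shaker_mid':.073}.items():
        for m in ctrl.mark_of('wrist',n)[:3]:
            uv=np.array(m['centre'])*[640,480];q=toz(c,uv,z)[:2];d=q-A
            if np.hypot(*d)<.13: print(n,round(m['conf'],2),uv.round(1),q.round(4),(np.degrees(np.arctan2(d[1],d[0]))%360).round(1))
E
python3 f.py 6
```

```text
time_s: 14.15
tcp_pos: [0.5069, -0.1434, 0.0913]
orientation: [-3.003, 0.924, -0.0]
force: [-0.1, 0.1, -0.4]
width: -0.0001
finger_force: 0.2
time_s: 15.15
tcp_pos: [0.3868, -0.1898, 0.2448]
orientation: [3.0, -0.924, 0.007]
force: [0.3, 0.1, -0.6]
width: 0.0002
finger_force: 0.0
time_s: 15.78
tcp_pos: [0.4656, -0.1905, 0.3006]
orientation: [-3.002, 0.924, 0.003]
force: [-0.5, -0.3, -0.0]
width: 0.0001
finger_force: 0.0
pointer 0.76 [320.2 173.9] [ 0.4871 -0.2108] 193.8
pointer 0.44 [223.6 208.5] [ 0.5195 -0.0878] 130.2
axis 0.84 [242.5 104.1] [ 0.5989 -0.1836] 210.8
post_0 0.94 [221.9 209.5] [ 0.5194 -0.126 ] 144.7
post_0 0.74 [336.5  91.4] [ 0.5436 -0.2639] 235.1
post_0 0.68 [92.4 84.9] [ 0.6593 -0.1028] 53.5
shaker_mid 0.9 [274.4 139.1] [ 0.5461 -0.1948] 192.3
pointer 0.66 [316.6 173.8] [ 0.4907 -0.2074] 192.6
axis 0.58 [203.9  59.1] [ 0.6591 -0.1771] 5.7
post_0 0.83 [340.3  88. ] [ 0.545  -0.2681] 237.1
post_0 0.59 [222.8 212.6] [ 0.5178 -0.1248] 144.7
shaker_mid 0.86 [273.6 141.4] [ 0.5459 -0.1929] 190.3
pointer 0.62 [315.7 173.2] [ 0.4925 -0.2068] 192.5
axis 0.78 [243.6 106.3] [ 0.5983 -0.1832] 186.3
post_0 0.93 [223.2 209.9] [ 0.5199 -0.1265] 144.8
post_0 0.83 [337.2  90.9] [ 0.5452 -0.2647] 236.1
shaker_mid 0.81 [274.9 137.8] [ 0.5485 -0.1959] 194.1
shaker_mid 0.43 [317.6 176.3] [ 0.4929 -0.2099] 194.1
shaker_mid 0.33 [201.4 137.3] [ 0.5903 -0.1354] 101.5
top 11 axis [ 0.6044 -0.1858] post 146.4 shaker 191.4
 nose [ 0.4936 -0.2045] 0.112 189.61010086497868
scene 12 axis [ 0.6024 -0.1877] post 146.2 shaker 191.2
 nose [ 0.4857 -0.2039] 0.118 187.8739496615342
top blob 257 400 424 282 302
 end pt [ 0.4766 -0.1961]
 centroid [ 0.5054 -0.2003]
scene blob 261 435 459 238 257
 end pt [ 0.4863 -0.1858]
 centroid [ 0.5041 -0.2061]
```

View pics/w6.png

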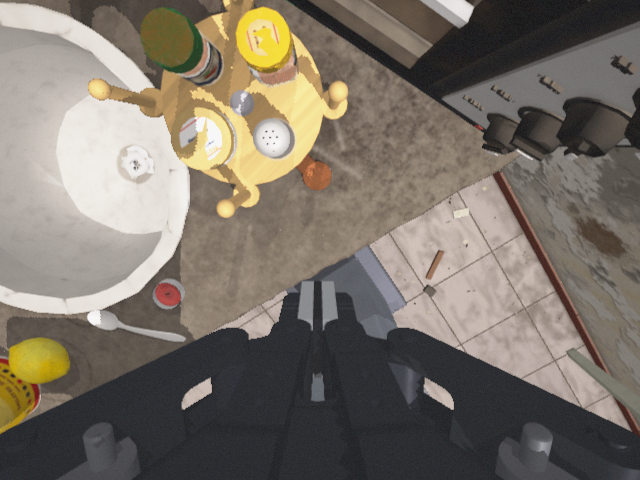

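The wrist view shows the shaker cap (273,138) in line between the axis knob (242,103) and the nose end (317,174), with everything else undisturbed. The shaker is at about 191° and the nose at about 190.7°. I'll draw the hand back and hand in.

```bash
python3 -m pendant '[255,-40,0,0,0, 255,-90,0,0,0, 255,-130,0,0,0, 255,-130,0,0,0, 255,-130,0,0,0, 255,-130,0,0,0]'; python3 -c "
from rig import ctrl
print(ctrl.sign_off())"
```

```text
time_s: 18.27
tcp_pos: [0.3375, -0.1904, 0.3013]
orientation: [-3.003, 0.922, 0.0]
force: [-0.1, -0.8, 0.2]
width: 0.0002
finger_force: 0.0
the job is handed in; nothing more can be done
None
```

I turned the carousel about 52° clockwise by pushing one post; the salt shaker now stands at the front, in line with the nose to within about 2° by the camera estimates, the hand is clear, and the job is handed in.

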